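Clear the stop block and clamp the gourd

TASK

Get the dried gourd held in the bench clamp, ready for carving: first free the snapped-in wooden stop block by sliding it out of its cross slot towards the open front, and leave it standing upright on the table, completely clear of the clamp. Then slide the clamp's loose jaw along its bar so that it gently pins the upright gourd against the fixed fence, with the jaw's sprung cork pad pressed about half way in, never squeezed hard. Do not disturb the cup, the tool case or the pencil pot.

Things in the scene. Friction and masses are not known exactly. Their poses are not given: they have to be found in the camera images.
- jig: Bench clamp, fixed to the table. Origin: on the table, mid-bed; y runs along the clamp, -x is its open front (robot side). Two plywood beds 12 mm high, x -70 to +60 mm, lie either side of a cross slot. Behind them, x 62 to 82 mm, a bar runs along y (-200 to +250), top 56 mm above the table. Fence at the -y end; the jaw comes from +y.
- slot (a point): Middle of the cross slot, on the table, at (0, 50, 0) mm of the clamp. Slot 52 mm wide (y), from its mouth at x = -70 to its blind end at x = +62; floor = table. Aluminium lips 12 to 16 mm up leave 38 mm open and stop the block being lifted. Sprung catches at the mouth hold it in: some 8 to 20 N along -x snaps it free, then a few N.
- stop: Stop block, light wood, loose, blocks the jaw. Origin: middle of the underside of its foot. Foot 120 (x) by 50 (y) by 10 mm, under the lips. Upright on it 50 (x) by 28 (y) mm, from x = -55 to -5, top 70 mm up; behind that (x -5 to +60) the foot is bare. Starts home in the slot, origin at slot, same yaw as the clamp; leaves along the clamp's -x, out after 130 mm.
- jaw: Sliding jaw: upright wooden plate 110 (x, -60 to +50) by 22 (y) by 85 mm high. Origin: its centre, 62.5 mm up; axes as the clamp's. Slides along -y to close, from y = 141 to 171 mm of the clamp; drags with 8 to 12 N and stays where left. On its -y face a cork pad 70 (x) by 60 (z) mm, face 31 mm from the origin when relaxed, gives up to 12 mm at about 1 N per mm.
- jaw_back (a point): Centre of the jaw plate's outer (+y) face, the face to push; 62.5 mm above the table.
- fence: The fixed fence, part of the clamp. Its origin coincides with the clamp's; its cork face, 90 wide by 80 mm high, looks to +y and lies 170 mm along -y of the clamp's origin.
- gourd: Dried bottle gourd, 0.2 to 0.45 kg, standing loose on the bed between fence and slot, 2 to 22 mm short of the fence. Origin: centre of its underside; z up. Its belly is not quite round: 116 to 123 mm across depending on its yaw, widest 59 mm above its underside; neck above, 186 mm tall in all.
- cup: White ceramic cup, 72 mm wide, 70 mm high, a bystander. Origin: centre of its underside.
- case: Blue open tool case, 100 by 180 by 35 mm, a bystander. Origin: centre of its underside.
- pencils: White pot, 72 mm wide, 90 mm high, with coloured pencils up to 160 mm, a bystander. Origin: centre of its underside.
Things that resemble listed ones, but are neither listed nor needed, are in the scene too. Of the things like the gourd, leave any that is green; of the rest the smaller one is meant. Several things look just like the stop: the one meant starts farthest from the robot's base.

How it is judged:
By the outcome, as a careful person would: the job done as asked, in the order asked, and still so for the second after the job is handed in, with the robot touching nothing.
It also fails if it takes over 67 s, if anything falls off the work surface, if the arm or the gripper's body presses on something with over 40 N, if the wrist force passes 120 N, or if a joint passes its speed limit or range.

ROBOT

A 6-joint arm with a two-finger parallel gripper is mounted at the origin on the work surface. World frame = base frame: x ahead of the robot, y to its left, z up, the work surface at z = 0. Lengths are in m, angles in rad, forces in N, time in s.
With the tool pointing down it reaches from about 0.35 to 0.775 m from the base axis. Payload 5.5 kg.
Tool frame: the origin (TCP) lies midway between the tips of the shut fingers; the grasp point (between the pads) lies 19 mm behind it; z points along the fingers, y is the direction in which the jaws open and shut (so a half turn about z gives the same grasp; the last joint's range is limited). The gripper opens to 85 mm and grips with 20 to 120 N. Pads are 22 mm wide; open, the fingers measure 114 mm over their backs; the gripper's body (76 mm by 85 mm) begins 54 mm behind the grasp point. The pads swing forward as they close: fully open they stand 13 mm farther back than shut.
Start: joints at [-0.14, 0.313, 0.046, 1.304, 0, 1.431], TCP at [0.575, -0, 0.231] pointing down, gripper open.
Joint ranges: [-2.76, 2.76], [-0.86, 1.69], [-1.03, 1.26], [-2.2, 2.34], [-1.47, 1.5], [-3.14, 3.14]. Speed limits (rad/s): [2.57, 2.57, 3.14, 3.14, 3.14, 3.14].

INTERFACE

Orientations are given as a unit quaternion [w, x, y, z].
In Python, from workcell import env gives the robot as it stands.
- The arm moves only by the shell command python3 -m creep 'ROWS' [OPENING] [FORCE]. ROWS is JSON, a list of rows, each a list of 6 numbers: the shift along the tool's x, y, z in m, then the turn, a rotation vector about the tool's x, y, z in degrees. A call has exactly 8 rows; each row is the pose to reach, as a shift and turn from the pose commanded when the call began, along the tool's axes at that moment; what a row does not reach only later rows make up. A row lasts 1/10 s, in which the tool goes at most 50 mm and 8.59 degrees, less where a joint would pass 70% of its speed; a pose out of reach is approached as far as the arm can. A call with a gripper value outside its range is refused whole. OPENING is the finger opening in m, from 0 to 0.0854, set as the call begins (- or left out, the last holds). The fingers move at their own pace and stop on an object; FORCE is the grip in N (left out, the last holds). Time passes only in rows, so rows that repeat a pose let the fingers close, or fill a call up. It gives the time, the measured TCP pose, the force and the opening at its end, in the units of the state.
- env.get_state(): the state, without advancing time (a new reading comes with each control period).
- env.read_camera(name): name is "scene" or "side" or "wrist"; returns (picture, depth): 420x560x3 uint8, blue, green, red; 420x560 float32, m along the optical axis (not along the pixel's ray), 0 where there is no reading.
- env.camera_params(name): a dict with "fx", "fy", "cx", "cy" (pixels), "position" and "orientation" of the camera in the world. Camera axes: x right, y up, looking along -z (the intrinsics and any distortion apply to the point x, -y, -z); pixel columns grow to the right and rows downward; lengths in m; the calibration is good to about 2 mm. A picture is of the moment at which its call begins: read the wrist's pose just before it. camera_params takes no time and is no camera call; for the wrist camera it gives the pose at the moment of the call.
- env.hand_in(): hands the job in, once; it reports no verdict.
The state is a dict: "clock": time; "joint_pos": joint angles; "qvel": joint speeds; "tau": joint torques, N m; "tcp_pos": TCP position; "orientation": TCP orientation; "wrist_force": force on the tool from outside, world axes, zero at the start; "ft_torque": the same for the moment, N m; "finger_gap": finger opening in m.
Only numpy, scipy, OpenCV 4.12 (cv2) and the standard library are available. Lean on these libraries where they do the work, as an engineer would, in place of code of your own. Each camera call takes 0.05 s, during which the arm holds its last target. There are 200 camera calls.

## Working session

There is one attempt and no reset: what is moved stays moved. The work goes in short steps, Python scripts to look and compute and a shell command to move; the robot and the scene stay as the last step left them, time stands still between calls to the robot, and variables do not carry over. Pictures are saved under pics/ and viewed, about 8 in all and at most 12, crops included, and the job is handed in when it is done.

```bash
ls; mkdir -p pics; cat > h.py <<'E'
import numpy as np, cv2
from scipy.spatial.transform import Rotation as R
from workcell import env
def cam(name):
    p=env.camera_params(name); im,d=env.read_camera(name); return im,d,p
def rot(p):
    q=p["orientation"]; return R.from_quat([q[1],q[2],q[3],q[0]]).as_matrix()
def cloud(d,p):
    h,w=d.shape; u,v=np.meshgrid(np.arange(w),np.arange(h))
    c=np.stack([(u-p["cx"])/p["fx"]*d,-(v-p["cy"])/p["fy"]*d,-d],-1)
    return c@rot(p).T+np.array(p["position"])
def px(p,P):
    c=(np.asarray(P)-p["position"])@rot(p); return p["cx"]+p["fx"]*c[...,0]/-c[...,2], p["cy"]-p["fy"]*c[...,1]/-c[...,2]
def ray(p,u,v,z):
    d=rot(p)@np.array([(u-p["cx"])/p["fx"],-(v-p["cy"])/p["fy"],-1]); o=np.array(p["position"]); return o+d*(z-o[2])/d[2]
E
python3 - <<'E'
from h import *
for n in ["scene","side"]:
    im,d,p=cam(n); cv2.imwrite(f"pics/{n}0.png",im); np.savez(f"{n}0.npz",im=im,d=d,**p); print(n,p, (d>0).mean())
s=env.get_state(); print(s)
E
```

```text
pics
scene {'fx': 471.43401466448233, 'fy': 471.43401466448233, 'cx': 277.4172786950204, 'cy': 206.2486701808058, 'position': array([1.32122201, 0.02617813, 1.17737683]), 'orientation': array([0.65674827, 0.20775441, 0.21118271, 0.69348517])} 0.9959396258503401
side {'fx': 518.5901120335894, 'fy': 518.5901120335894, 'cx': 276.329198458686, 'cy': 203.7644633952814, 'position': array([ 0.10390804, -0.76775537,  0.92431616]), 'orientation': array([ 0.88856223,  0.3729392 , -0.1023753 , -0.2467647 ])} 0.9959523809523809
{'clock': 0.1, 'joint_pos': array([-1.39605068e-01,  3.13923068e-01,  4.51091978e-02,  1.30358794e+00,
       -1.30834326e-05,  1.43117596e+00]), 'qvel': array([ 0.00100844, -0.00132818,  0.00153405, -0.0004887 ,  0.00150953,
        0.00096435]), 'tau': array([ 3.58776997e-03, -4.81727242e+01,  2.99244744e+01,  1.27543980e-02,
       -1.12281841e-04,  1.60051752e-05]), 'tcp_pos': array([5.74557820e-01, 4.56257707e-05, 2.30506094e-01]), 'orientation': array([-6.37155835e-04,  7.07101142e-01,  7.07111965e-01, -4.88336168e-04]), 'wrist_force': array([-0.18587475, -0.54339355,  0.57455944]), 'ft_torque': array([-0.02694391, -0.01019977,  0.05014904]), 'finger_gap': 0.08572687802561138}
```

```bash
python3 -c "
import cv2,numpy as np
a=cv2.imread('pics/scene0.png');b=cv2.imread('pics/side0.png');print(a.shape)"
```

```text
(420, 560, 3)
```

View pics/scene0.png

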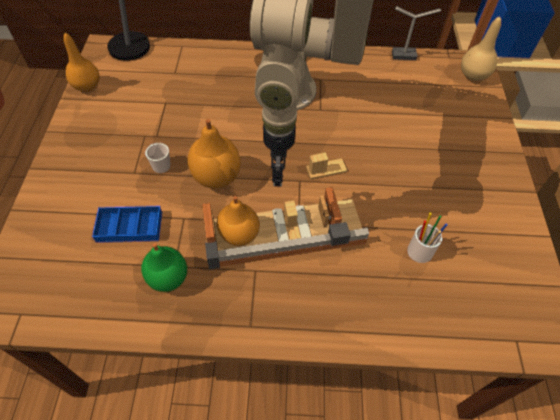

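View pics/side0.png

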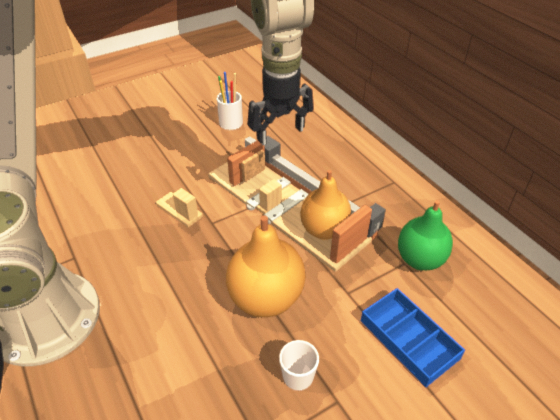

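```bash
cat > m.py <<'E'
from h import *
import sys
def load(n):
    f=np.load(n+".npz"); p={k:f[k] for k in ["fx","fy","cx","cy","position","orientation"]}; return f["im"],f["d"],p
if __name__=="__main__":
    for n in ["scene0","side0"]:
        im,d,p=load(n); P=cloud(d,p); hsv=cv2.cvtColor(im,cv2.COLOR_BGR2HSV)
        m=(P[...,0]>0.35)&(P[...,0]<1.)&(abs(P[...,1])<.5)
        t=P[m&(abs(P[...,2])<.02)]; print(n,"table z",np.percentile(t[:,2],[5,25,50,75,95]).round(4))
        g=m&(hsv[...,1]<70)&(P[...,2]>.045)&(P[...,2]<.065)
        # bar = big grey component
        k,l,s,c=cv2.connectedComponentsWithStats(g.astype(np.uint8))
        for i in np.argsort(-s[1:,4])[:3]+1:
            q=P[l==i]; print(" grey",s[i],q.mean(0).round(4),q.min(0).round(3),q.max(0).round(3))
            if len(q)>80:
                r=cv2.minAreaRect((q[:,:2]*1000).astype(np.float32)); print("   rect",r)
        for nm,lo,hi in [("h70",.066,.074),("h97-110",.097,.110)]:
            g=m&(P[...,2]>lo)&(P[...,2]<hi)
            k,l,s,c=cv2.connectedComponentsWithStats(g.astype(np.uint8))
            for i in np.argsort(-s[1:,4])[:8]+1:
                if s[i,4]<12: continue
                q=P[l==i]; r=cv2.minAreaRect((q[:,:2]*1000).astype(np.float32)); print(nm,s[i],np.array(r[0]).round(1),np.array(r[1]).round(1),round(r[2],1),np.median(q[:,2]).round(4), im[l==i].mean(0).round())
        # zoom
        if n=="scene0": cv2.imwrite("pics/z_scene.png",cv2.resize(im[175:275,185:385],(800,400),interpolation=cv2.INTER_CUBIC))
E
python3 m.py
```

```text
scene0 table z [-0.003  -0.0004  0.0014  0.0033  0.0104]
 grey [218 233 131  26 984] [0.6835 0.004  0.0557] [ 0.638 -0.154  0.045] [0.728 0.198 0.065]
   rect ((677.9765625, 20.748916625976562), (32.55194854736328, 356.6893310546875), 11.270742416381836)
 grey [350 228  18  12 144] [0.6297 0.2292 0.056 ] [0.612 0.205 0.045] [0.644 0.253 0.063]
   rect ((628.0733642578125, 228.83058166503906), (20.736051559448242, 53.75552749633789), 16.157516479492188)
 grey [411 240  25  16 107] [0.6734 0.3961 0.0552] [0.645 0.374 0.045] [0.685 0.432 0.065]
   rect ((671.5247802734375, 397.3611755371094), (65.22550201416016, 25.53022003173828), 62.122894287109375)
h70 [285 201  13  17 137] [568.3  37.2] [53.3 28.2] 13.6 0.0709 [ 97. 167. 210.]
h70 [310 153  18  11 114] [373.6 116.7] [31.6 51.8] 19.0 0.0708 [ 93. 162. 206.]
h70 [144 279  22  11  36] [ 821.9 -304.3] [62.2 11.9] 72.0 0.0711 [36. 95. 32.]
h70 [413 236  17  17  36] [666.7 388.5] [57.2 15.9] 44.2 0.0702 [125. 144. 167.]
h70 [162 144   7  16  34] [ 376.7 -356.6] [57.9 17.9] 13.5 0.0691 [136. 157. 173.]
h70 [146 155  16   7  32] [ 409.3 -38
[... 1870 characters left out ...]
 62. 134. 205.]
h70 [228 158  37  15  87] [557.2 129.1] [28.2 98.3] 82.2 0.0704 [ 79. 128. 188.]
h70 [301 218  32  16  72] [ 584.4 -131.4] [19.3 79.3] 29.6 0.0706 [ 50. 107. 163.]
h97-110 [407 216  43  34 531] [ 766.5 -290.5] [85.5 89.3] 35.6 0.1031 [ 87. 187.  77.]
h97-110 [303 192  47  32 410] [ 620.1 -118. ] [ 83.8 103.2] 46.7 0.1038 [ 81. 172. 233.]
h97-110 [245 260  60  46 394] [ 424.4 -252.1] [144.7  49.2] 7.4 0.104 [ 80. 174. 243.]
h97-110 [227 140  37  24 300] [562.8 154.4] [106.4  28.5] 11.6 0.1048 [ 76. 123. 199.]
h97-110 [333 211  39  28 146] [ 646.7 -192.5] [111.7  19.3] 4.1 0.1039 [ 71. 117. 196.]
h97-110 [242 150  23  14  77] [571.9 129.3] [70. 13.] 15.2 0.0988 [105. 169. 223.]
```

View pics/z_scene.png

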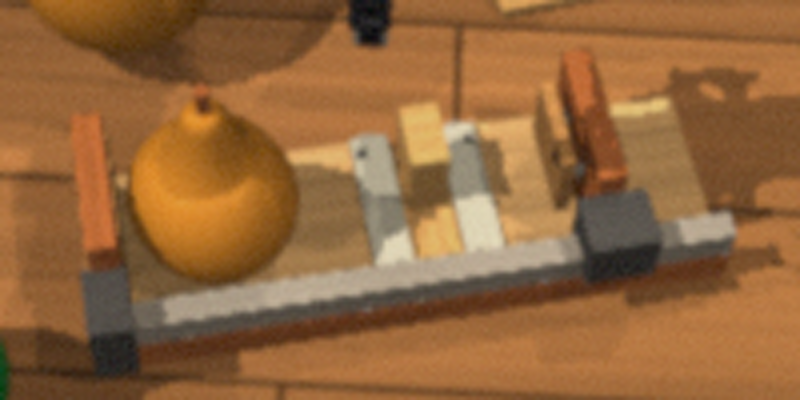

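Scene: the stop meant is upright in the slot (scene px 291,210), jaw at (330,205), clamped gourd at (237,222), fence at (210,230). The decoys are a stop at (320,165), a big gourd and a green gourd. The two views agree: stop top at (568.5, 37.3) mm, clamp yaw about 13.1°, origin about (609, -5), jaw y about 164.

I'll move above the stop and turn the tool to the clamp's axes.

```bash
python3 -m creep '[[0.005,0,0,0,0,8],[0.01,-0.002,0,0,0,16],[0.02,-0.004,0,0,0,24],[0.03,-0.006,0,0,0,32],[0.037,-0.006,0,0,0,40],[0.037,-0.006,0,0,0,48],[0.037,-0.006,0,0,0,56],[0.037,-0.006,0,0,0,62]]' 0.085 20
python3 -m creep '[[0,0,0,0,0,5],[0,0,0,0,0,10],[0,0,0,0,0,14.9],[0,0,0,0,0,14.9],[0,0,0,0,0,14.9],[0,0,0,0,0,14.9],[0,0,0,0,0,14.9],[0,0,0,0,0,14.9]]'
python3 - <<'E'
from m import *
im,d,p=cam("wrist"); np.savez("wrist1.npz",im=im,d=d,**p); cv2.imwrite("pics/wrist1.png",im)
s=env.get_state(); q=s["orientation"]; print(s["tcp_pos"],R.from_quat([q[1],q[2],q[3],q[0]]).as_matrix().round(3)); print(p["position"])
P=cloud(d,p)
for nm,lo,hi in [("h70",.064,.076),("h105",.098,.110),("h56",.05,.06),("h16",.014,.019)]:
    g=(d>0)&(P[...,2]>lo)&(P[...,2]<hi)
    k,l,st,c=cv2.connectedComponentsWithStats(g.astype(np.uint8))
    for i in np.argsort(-st[1:,4])[:4]+1:
        if st[i,4]<150: continue
        Q=P[l==i]; r=cv2.minAreaRect((Q[:,:2]*1000).astype(np.float32)); print(nm,st[i],np.array(r[0]).round(1),np.array(r[1]).round(1),round(r[2],1),np.median(Q[:,2]).round(4))
E
```

```text
clock: 0.9
tcp_pos: [0.5687, 0.0372, 0.2308]
orientation: [-0.0, 0.971, 0.24, -0.0]
wrist_force: [-0.8, -0.2, -0.2]
finger_gap: 0.0848
clock: 1.7
tcp_pos: [0.569, 0.037, 0.2313]
orientation: [0.0, 0.993, 0.114, 0.0]
wrist_force: [-0.1, -0.1, -0.3]
finger_gap: 0.0849
[0.56904187 0.03696972 0.23133112] [[ 0.974  0.227  0.   ]
 [ 0.227 -0.974 -0.   ]
 [ 0.     0.    -1.   ]]
[0.64365039 0.05432805 0.37430421]
h70 [ 265  158   33   58 1851] [568.9  37.3] [50.4 28. ] 13.6 0.0703
h70 [157 335  33  30 673] [378.6 107.5] [30.4 31.8] 17.8 0.0702
h70 [544  48  16  89 593] [ 695.6 -159.8] [67.3  5.1] 13.1 0.0691
h70 [393  83  59 130 485] [627.7 -63.6] [107.8  33.5] 6.3 0.0726
h105 [ 106   91   48  144 4457] [567.  154.2] [109.6  22.3] 13.1 0.1051
h105 [ 413   87  139  141 3522] [ 631.6 -101. ] [ 96.5 107.1] 88.2 0.1044
h105 [476 326  75  18 672] [ 493.5 -194.9] [10.7 70.3] 4.1 0.1034
h56 [  167    29   393    85 10597] [674.   -5.5] [ 65.4 314.5] 14.0 0.0563
h56 [  35   51   61   27 1465] [627.3 232.4] [19.8 47.2] 13.3 0.0563
h56 [172 116  19  80 249] [574.2 125. ] [70.9  9.3] 20.5 0.0552
h56 [171 327  22  28 166] [386.   96.2] [32.4 14. ] 48.5 0.0551
h16 [ 300   81   32  132 3746] [600.6  10.5] [129.3  29. ] 13.3 0.0164
h16 [ 231   81   33  132 3736] [585.5  75.1] [129.2  28.2] 13.2 0.0163
```

View pics/wrist1.png

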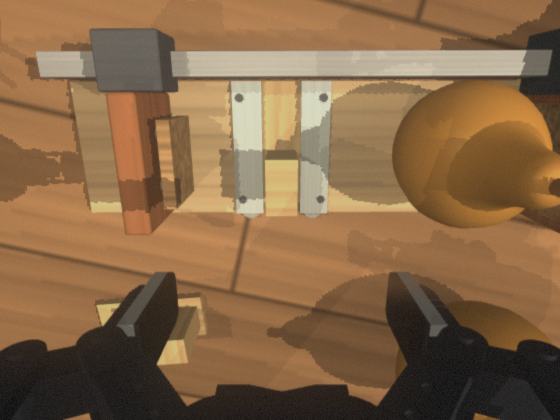

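The wrist view shows the stop block at px (282,187) between the lips, the jaw at (137,160) and the gourd at (470,150). It measures the stop at (568.9, 37.3), 50.4x28 mm, yaw 13.2°, which matches. I'll descend and grasp.

```bash
python3 -m creep '[[0,0,0.03,0,0,0],[0,0,0.06,0,0,0],[0,0,0.09,0,0,0],[0,0,0.12,0,0,0],[0,0,0.15,0,0,0],[0,0,0.175,0,0,0],[0,0,0.19,0,0,0],[0,0,0.197,0,0,0]]'
python3 -m creep '[[0,0,0,0,0,0],[0,0,0,0,0,0],[0,0,0,0,0,0],[0,0,0,0,0,0],[0,0,0,0,0,0],[0,0,0,0,0,0],[0,0,0,0,0,0],[0,0,0,0,0,0]]' 0.01 40
```

```text
clock: 2.55
tcp_pos: [0.5678, 0.0371, 0.0325]
orientation: [-0.0, 0.993, 0.114, -0.001]
wrist_force: [-0.9, -0.5, -0.4]
finger_gap: 0.0851
clock: 3.35
tcp_pos: [0.57, 0.0369, 0.0355]
orientation: [0.0, 0.993, 0.114, 0.001]
wrist_force: [-1.1, -0.6, 6.7]
finger_gap: 0.0278
```

```bash
python3 -m creep '[[0,0,-0.002,0,0,0],[-0.003,0,-0.002,0,0,0],[-0.006,0,-0.002,0,0,0],[-0.009,0,-0.002,0,0,0],[-0.012,0,-0.002,0,0,0],[-0.015,0,-0.002,0,0,0],[-0.018,0,-0.002,0,0,0],[-0.021,0,-0.002,0,0,0]]'
```

```text
clock: 4.15
tcp_pos: [0.5482, 0.0321, 0.0362]
orientation: [-0.0, 0.993, 0.114, -0.0]
wrist_force: [2.7, 0.3, -2.6]
finger_gap: 0.0276
```

```bash
python3 -m creep '[[-0.005,0,0.001,0,0,0],[-0.012,0,0.001,0,0,0],[-0.02,0,0.001,0,0,0],[-0.028,0,0.001,0,0,0],[-0.036,0,0.001,0,0,0],[-0.044,0,0.001,0,0,0],[-0.052,0,0.001,0,0,0],[-0.06,0,0.001,0,0,0]]'
python3 -m creep '[[-0.008,0,0,0,0,0],[-0.018,0,0,0,0,0],[-0.03,0,0,0,0,0],[-0.042,0,0,0,0,0],[-0.054,0,0,0,0,0],[-0.066,0,0,0,0,0],[-0.076,0,0,0,0,0],[-0.082,0,0,0,0,0]]'
```

```text
clock: 4.95
tcp_pos: [0.4897, 0.0185, 0.0355]
orientation: [0.0, 0.993, 0.114, 0.0]
wrist_force: [4.4, 1.1, 0.6]
finger_gap: 0.0272
clock: 5.75
tcp_pos: [0.4092, -0.0002, 0.0354]
orientation: [0.0, 0.993, 0.114, -0.0]
wrist_force: [2.7, 0.5, 3.3]
finger_gap: 0.0275
```

```bash
python3 -m creep '[[0,0,0,0,0,0],[0,0,0,0,0,0],[0,0,0,0,0,0],[0,0,0,0,0,0],[0,0,0,0,0,0],[0,0,-0.01,0,0,0],[0,0,-0.03,0,0,0],[0,0,-0.06,0,0,0]]' 0.07
python3 -m creep '[[0,0,-0.03,0,0,0],[0,0,-0.06,0,0,0],[0,0,-0.09,0,0,0],[0,0,-0.12,0,0,0],[0,0,-0.14,0,0,0],[0,0,-0.14,0,0,0],[0,0,-0.14,0,0,0],[0,0,-0.14,0,0,0]]'
cat > chk.py <<'E'
from m import *
n=sys.argv[1]; im,d,p=cam(n); np.savez(sys.argv[2]+".npz",im=im,d=d,**p); cv2.imwrite(f"pics/{sys.argv[2]}.png",im)
s=env.get_state(); print(s["clock"],s["tcp_pos"].round(4))
P=cloud(d,p); O=np.array([609.2,-4.6]); th=np.deg2rad(13.15); C=np.array([[np.cos(th),np.sin(th)],[-np.sin(th),np.cos(th)]])
for nm,lo,hi in [("h10",.007,.0115),("h70",.064,.076),("h105",.098,.110),("h71",.068,.075)]:
    g=(d>0)&(P[...,2]>lo)&(P[...,2]<hi)
    k,l,st,c=cv2.connectedComponentsWithStats(g.astype(np.uint8))
    for i in np.argsort(-st[1:,4])[:5]+1:
        if st[i,4]<80: continue
        Q=P[l==i]; r=cv2.minAreaRect((Q[:,:2]*1000).astype(np.float32)); print(nm,st[i],np.array(r[0]).round(1),np.array(r[1]).round(1),round(r[2],1),np.median(Q[:,2]).round(4),"clamp",(C@(np.array(r[0])-O)).round(1))
E
python3 chk.py scene scene2
python3 - <<'E'
from m import *
im,_,_=load("scene2"); cv2.imwrite("pics/z2.png",cv2.resize(im[120:280,170:390],(770,560),interpolation=cv2.INTER_CUBIC))
E
```

```text
clock: 6.55
tcp_pos: [0.409, 0.0003, 0.0954]
orientation: [-0.0, 0.993, 0.114, -0.002]
wrist_force: [0.3, -0.3, -1.1]
finger_gap: 0.0701
clock: 7.35
tcp_pos: [0.4096, 0.0002, 0.2345]
orientation: [-0.0, 0.993, 0.114, -0.001]
wrist_force: [0.1, -1.3, 0.1]
finger_gap: 0.07
7.4 [4.095e-01 2.000e-04 2.343e-01]
h10 [275 180  18  21 149] [460.4  12.1] [73.7 50.3] 13.7 0.0098 clamp [-141.1   50.1]
h70 [310 153  18  12 144] [374.8 116.5] [32.8 52.3] 17.8 0.0712 clamp [-200.7  171.2]
h70 [142 263  45  27 138] [ 802.1 -275.7] [ 56.7 115.4] 20.3 0.0697 clamp [ 126.2 -307.9]
h70 [275 157  12  16 135] [405.2  -0.8] [59.  28.9] 12.5 0.0713 clamp [-197.8   50.1]
h70 [462  57  34  17 134] [-85.1 683.8] [119.9  64.2] 63.8 0.0701 clamp [-519.5  828.3]
h70 [146 143  23  20 133] [ 380.3 -381.5] [75.2 67.5] 12.9 0.0696 clamp [-308.7 -315. ]
h105 [144 247  36  32 384] [ 775.7 -285.7] [88.4 88.9] 30.1 0.1037 clamp [  98.2 -311.6]
h105 [218 204  40  33 272] [ 637.  -105.2] [ 95.7 105.2] 14.3 0.1045 clamp [   4.2 -104.2]
h105 [325 187  17  35 270] [564.7 154. ] [113.4  23.3] 13.5 0.1059 clamp [ -7.2 164.5]
h105 [188 155  52  25 217] [ 457.2 -193.4] [ 83.6 151.2] 7.7 0.104 clamp [-191.  -149.3]
h105 [468  47  29  19 154] [-101.3  691.1] [100.   70.4] 67.2 0.1044 clamp [-533.6  839.1]
h71 [310 153  18  11 113] [373.8 116.8] [32.1 51.6] 20.4 0.0715 clamp [-201.6  171.8]
h71 [275 157  12  15 112] [ 4.07e+02 -2.00e-01] [55.3 28.7] 12.2 0.0717 clamp [-195.9   50.3]
h71 [146 143  23  19  89] [ 381.2 -381.4] [70.4 70. ] 58.1 0.0707 clamp [-307.8 -315. ]
```

View pics/z2.png

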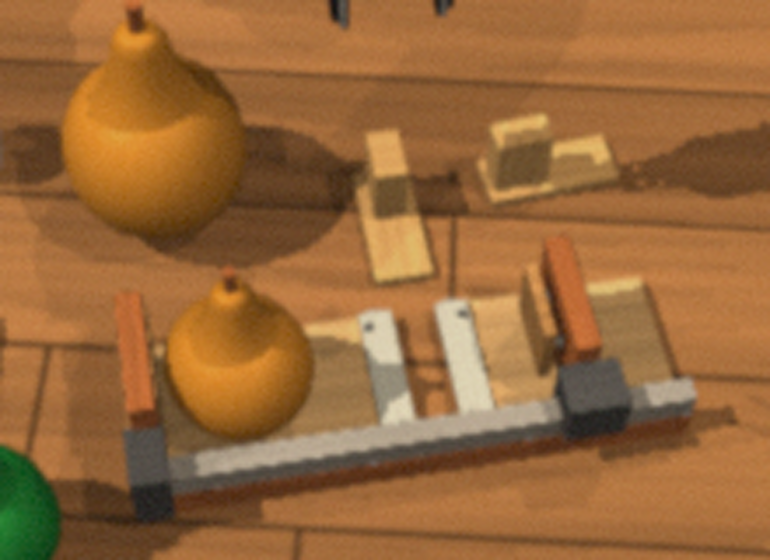

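The stop stands upright at clamp x of about -166 (35 mm clear) and the other items are undisturbed. Next I go behind the jaw with the fingers shut.

```bash
python3 -m creep '[[0.015,-0.012,0,0,0,0],[0.04,-0.035,0,0,0,0],[0.068,-0.06,0,0,0,0],[0.1,-0.086,0,0,0,0],[0.132,-0.112,0,0,0,0],[0.16,-0.136,0,0,0,0],[0.18,-0.153,0,0,0,0],[0.189,-0.161,0,0,0,0]]' 0.0 40
python3 -m creep '[[0,0,0.02,0,0,0],[0,0,0.05,0,0,0],[0,0,0.08,0,0,0],[0,0,0.11,0,0,0],[0,0,0.14,0,0,0],[0,0,0.165,0,0,0],[0,0,0.18,0,0,0],[0,0,0.187,0,0,0]]'
python3 - <<'E'
from m import *
p0=env.camera_params("wrist"); 
im,d,p=cam("wrist"); np.savez("w2.npz",im=im,d=d,**p); cv2.imwrite("pics/w2.png",im)
s=env.get_state(); print(s["clock"],s["tcp_pos"],s["wrist_force"])
E
```

```text
clock: 8.2
tcp_pos: [0.5583, 0.2014, 0.2333]
orientation: [0.0, 0.993, 0.115, -0.001]
wrist_force: [-0.2, 0.1, -0.3]
finger_gap: -0.0001
clock: 9.0
tcp_pos: [0.5561, 0.2007, 0.0472]
orientation: [-0.002, 0.993, 0.114, -0.001]
wrist_force: [-5.3, 9.8, 15.7]
finger_gap: -0.0001
9.05 [0.55622221 0.20084999 0.04685873] [-1.17239498  6.42506834  1.39549823]
```

View pics/w2.png

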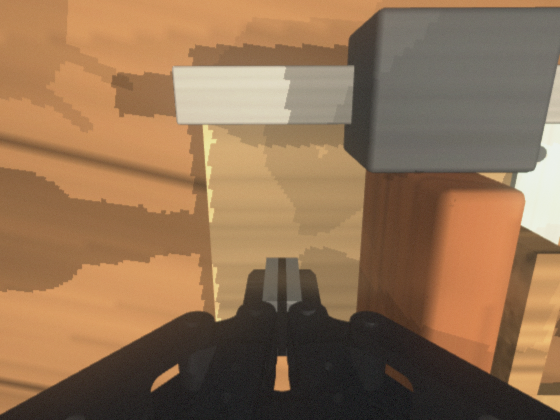

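The shut linkage's knuckles stand wider than the fingers (px 180–385 at the bottom), and they touched the jaw's top edge lightly. I'll back off, rise and turn the tool a quarter turn, so the flat finger sides push with the camera facing away.

```bash
python3 -c "
from workcell import env; s=env.get_state(); print(s['joint_pos'].round(3))"
python3 -m creep '[[0,-0.01,0,0,0,0],[0,-0.02,0,0,0,0],[0,-0.02,-0.03,0,0,0],[0,-0.02,-0.06,0,0,-8],[-0.005,-0.02,-0.08,0,0,-16],[-0.005,-0.02,-0.08,0,0,-24],[-0.005,-0.02,-0.08,0,0,-32],[-0.005,-0.02,-0.08,0,0,-40]]'
```

```text
[ 0.209  0.461 -0.207  0.905  0.004  3.121]
clock: 9.85
tcp_pos: [0.5482, 0.218, 0.1287]
orientation: [0.0, 0.893, 0.45, 0.0]
wrist_force: [-0.4, -0.5, 0.7]
finger_gap: 0.0
```

```bash
python3 -m creep '[[0,0,0,0,0,-8],[0,0,0,0,0,-16],[0,0,0,0,0,-24],[0,0,0,0,0,-32],[0,0,0,0,0,-40],[0,0,0,0,0,-48],[0,0,0,0,0,-50],[0,0,0,0,0,-50]]'
python3 -m creep '[[0,0,0.01,0,0,0],[0,0,0.02,0,0,0],[0,0,0.03,0,0,0],[0,0,0.04,0,0,0],[0,0,0.055,0,0,0],[0,0,0.065,0,0,0],[0,0,0.072,0,0,0],[0,0,0.074,0,0,0]]'
python3 - <<'E'
from h import *
s=env.get_state(); q=s["orientation"]; print(R.from_quat([q[1],q[2],q[3],q[0]]).as_matrix().round(3)); print(s["tcp_pos"],s["wrist_force"],s["joint_pos"].round(3))
E
python3 chk.py scene scene3 | grep -E "h105|h70"
```

```text
clock: 10.65
tcp_pos: [0.5481, 0.218, 0.1282]
orientation: [-0.0, 0.622, 0.783, -0.0]
wrist_force: [-0.3, 0.3, 0.5]
finger_gap: -0.0
clock: 11.45
tcp_pos: [0.5478, 0.2179, 0.0531]
orientation: [-0.001, 0.622, 0.783, -0.001]
wrist_force: [0.9, -1.3, -0.3]
finger_gap: -0.0004
[[-0.227  0.974 -0.002]
 [ 0.974  0.227 -0.   ]
 [-0.    -0.002 -1.   ]]
[0.54781719 0.21785413 0.05313347] [ 0.86013505 -1.28440907 -0.28631451] [ 0.242  0.452 -0.204  0.916 -0.     1.585]
h70 [310 153  18  12 143] [372.7 115.1] [34.8 51.2] 20.7 0.0709 clamp [-203.   170.3]
h70 [143 263  44  27 143] [ 803.5 -272.6] [ 54.9 114.9] 24.6 0.0694 clamp [ 128.3 -305.2]
h70 [462  57  34  18 135] [-83.2 684.5] [120.3  61.8] 66.7 0.0699 clamp [-517.5  828.6]
h70 [ 66  66  32  19 133] [  53.2 -704.8] [ 69.1 107.6] 31.3 0.0699 clamp [-700.7 -555.4]
h70 [275 157  12  16 132] [407.6  -0.5] [54.  28.4] 12.6 0.0708 clamp [-195.4   49.9]
h105 [144 247  36  33 385] [ 775.3 -284.5] [84.6 90.5] 26.0 0.1038 clamp [  98.1 -310.4]
h105 [324 188  17  34 275] [567.9 151.2] [109.1  23. ] 12.9 0.1058 clamp [ -4.8 161.1]
h105 [218 205  40  33 266] [ 636.9 -105.4] [ 97.9 105.7] 7.3 0.1039 clamp [   4.1 -104.4]
h105 [188 152  52  28 207] [ 451.5 -193.5] [ 95.6 151.2] 8.6 0.1046 clamp [-196.6 -148.1]
h105 [468  47  29  18 154] [-102.1  690.5] [98.  74.7] 60.9 0.1046 clamp [-534.5  838.7]
```

```bash
python3 -m creep '[[-0.01,0,0,0,0,0],[-0.02,0,0,0,0,0],[-0.03,0,0,0,0,0],[-0.036,0,0,0,0,0],[-0.04,0,0,0,0,0],[-0.044,0,0,0,0,0],[-0.048,0,0,0,0,0],[-0.052,0,0,0,0,0]]'
python3 -m creep '[[-0.005,0,0,0,0,0],[-0.011,0,0,0,0,0],[-0.018,0,0,0,0,0],[-0.026,0,0,0,0,0],[-0.034,0,0,0,0,0],[-0.042,0,0,0,0,0],[-0.05,0,0,0,0,0],[-0.058,0,0,0,0,0]]'
```

```text
clock: 12.3
tcp_pos: [0.5597, 0.1699, 0.0545]
orientation: [-0.002, 0.621, 0.784, 0.002]
wrist_force: [-1.3, 9.9, 2.4]
finger_gap: 0.0003
clock: 13.1
tcp_pos: [0.573, 0.1137, 0.0545]
orientation: [-0.002, 0.621, 0.784, 0.002]
wrist_force: [-1.5, 10.8, 2.0]
finger_gap: -0.0001
```

```bash
python3 -m creep '[[-0.008,0,0,0,0,0],[-0.016,0,0,0,0,0],[-0.024,0,0,0,0,0],[-0.032,0,0,0,0,0],[-0.04,0,0,0,0,0],[-0.048,0,0,0,0,0],[-0.056,0,0,0,0,0],[-0.064,0,0,0,0,0]]'
python3 -m creep '[[-0.004,0,0,0,0,0],[-0.008,0,0,0,0,0],[-0.012,0,0,0,0,0],[-0.016,0,0,0,0,0],[-0.02,0,0,0,0,0],[-0.024,0,0,0,0,0],[-0.027,0,0,0,0,0],[-0.03,0,0,0,0,0]]'
cat > st.py <<'E'
from h import *
s=env.get_state(); O=np.array([.6092,-.0046]); a=np.deg2rad(13.15); e=np.array([-np.sin(a),np.cos(a)])
print(s["clock"],"tool y clamp mm",(1e3*(s["tcp_pos"][:2]-O)@e).round(2),"Fy",(s["wrist_force"][:2]@e).round(2), s["wrist_force"].round(1))
E
python3 st.py; python3 chk.py side side4 | grep -E h105; python3 chk.py scene scene4 | grep -E h105
python3 - <<'E'
from m import *
a=load("side4")[0][130:280,220:420]; b=load("scene4")[0][180:280,190:323]
cv2.imwrite("pics/z4.png",np.vstack([cv2.resize(a,(400,300)),cv2.resize(b,(400,300))]))
# gourd belly: points in clamp frame
O=np.array([.6092,-.0046]); t=np.deg2rad(13.15); C=np.array([[np.cos(t),np.sin(t)],[-np.sin(t),np.cos(t)]])
for nm in ["wrist1","side4","scene4"]:
    im,d,p=load(nm); P=cloud(d,p); hsv=cv2.cvtColor(im,cv2.COLOR_BGR2HSV)
    c=np.einsum('ij,...j->...i',C,P[...,:2]-O)*1e3; z=P[...,2]*1e3
    m=(d>0)&(abs(c[...,0])<75)&(c[...,1]>-168)&(c[...,1]<-20)&(z>25)&(z<195)
    for lo,hi in [(50,60),(60,68),(68,76),(76,84),(100,108)]:
        q=c[m&(z>lo)&(z<hi)]
        if len(q)<30: continue
        A=np.c_[2*q,np.ones(len(q))]; s=np.linalg.lstsq(A,(q**2).sum(1),rcond=None)[0]; r=np.sqrt(s[2]+s[:2]@s[:2])
        print(nm,lo,len(q),"ctr",s[:2].round(1),"r",r.round(1),"y",np.percentile(q[:,1],[0.5,99.5]).round(1))
E
```

```text
clock: 13.9
tcp_pos: [0.5877, 0.0514, 0.0545]
orientation: [-0.002, 0.621, 0.784, 0.002]
wrist_force: [-0.6, 10.7, 1.9]
finger_gap: 0.0003
clock: 14.7
tcp_pos: [0.5946, 0.0224, 0.0545]
orientation: [-0.002, 0.621, 0.784, 0.002]
wrist_force: [-0.0, 10.2, 2.1]
finger_gap: 0.0001
14.7 tool y clamp mm 29.57 Fy 9.97 [-0.  10.2  2.1]
h105 [227 264  78  41 491] [ 399.8 -227.6] [ 94.6 154.9] 57.4 0.1045 clamp [-254.6 -169.5]
h105 [408 216  42  33 483] [ 765.5 -290.2] [83.2 88.6] 33.7 0.1034 clamp [  87.2 -313.7]
h105 [272 168  38  28 423] [598.5  11. ] [109.8  52.4] 14.7 0.1055 clamp [-6.9 17.6]
h105 [303 192  47  31 374] [ 620.4 -118.1] [ 87.7 103.1] 48.5 0.1041 clamp [ -14.9 -113.1]
h105 [  0 280  70  43 348] [  8.  -50.9] [129.6  44.5] 4.3 0.1041 clamp [-596.    91.7]
h105 [144 247  37  33 398] [ 775.3 -286. ] [87.9 90. ] 25.0 0.1037 clamp [  97.8 -311.8]
h105 [218 207  40  31 265] [ 641.4 -105.9] [ 91.7 107.4] 0.7 0.1039 clamp [   8.3 -106. ]
h105 [270 196  17  34 262] [602.7   4.7] [109.6  34.4] 13.3 0.1061 clamp [-4.2 10.6]
h105 [188 152  52  28 219] [ 452.6 -193.7] [ 94.6 150.9] 8.5 0
[... 274 characters left out ...]
 [-103.8  -45.1]
wrist1 76 656 ctr [   0.4 -104.5] r 58.2 y [-105.5  -45.9]
wrist1 100 2514 ctr [  -0.8 -104.5] r 49.2 y [-148.2  -53.3]
side4 50 143 ctr [  8.1 -91.1] r 72.3 y [-150.2  -21.4]
side4 60 115 ctr [ 10.1 -93.3] r 74.5 y [-152.9  -20.2]
side4 68 134 ctr [  5.2 -93. ] r 71.1 y [-153.6  -22.1]
side4 76 159 ctr [  9.8 -93. ] r 73.7 y [-154.6  -20.1]
side4 100 266 ctr [  1.1 -96.5] r 55.8 y [-156.4  -21.1]
scene4 50 258 ctr [ 26.2 -92.3] r 59.2 y [-166.2  -21.2]
scene4 60 70 ctr [ 15.8 -82.5] r 55.4 y [-155.5  -20.3]
scene4 68 69 ctr [ -3.3 -90.2] r 64.4 y [-161.4  -20.1]
scene4 76 92 ctr [ -8.9 -95.5] r 65.7 y [-162.   -21.2]
scene4 100 203 ctr [ -7.2 -96.5] r 54.7 y [-155.9  -21. ]
```

View pics/z4.png

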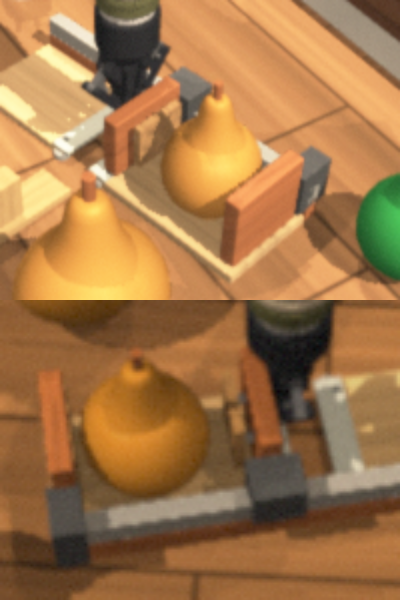

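```bash
python3 -m creep '[[-0.002,0,0,0,0,0],[-0.004,0,0,0,0,0],[-0.006,0,0,0,0,0],[-0.008,0,0,0,0,0],[-0.01,0,0,0,0,0],[-0.012,0,0,0,0,0],[-0.014,0,0,0,0,0],[-0.016,0,0,0,0,0]]'; python3 st.py
python3 -m creep '[[-0.0005,0,0,0,0,0],[-0.001,0,0,0,0,0],[-0.0015,0,0,0,0,0],[-0.002,0,0,0,0,0],[-0.0025,0,0,0,0,0],[-0.003,0,0,0,0,0],[-0.0035,0,0,0,0,0],[-0.004,0,0,0,0,0]]'; python3 st.py
python3 -m creep '[[-0.0005,0,0,0,0,0],[-0.001,0,0,0,0,0],[-0.0015,0,0,0,0,0],[-0.002,0,0,0,0,0],[-0.0025,0,0,0,0,0],[-0.003,0,0,0,0,0],[-0.0035,0,0,0,0,0],[-0.004,0,0,0,0,0]]'; python3 st.py
```

```text
clock: 15.6
tcp_pos: [0.5983, 0.0069, 0.0545]
orientation: [-0.002, 0.621, 0.784, 0.002]
wrist_force: [-0.2, 10.3, 1.4]
finger_gap: 0.0002
15.6 tool y clamp mm 13.68 Fy 10.1 [-0.2 10.3  1.4]
clock: 16.4
tcp_pos: [0.5991, 0.0032, 0.0545]
orientation: [-0.002, 0.621, 0.784, 0.002]
wrist_force: [0.4, 10.4, 2.2]
finger_gap: -0.0002
16.4 tool y clamp mm 9.86 Fy 10.03 [ 0.4 10.4  2.2]
clock: 17.2
tcp_pos: [0.5999, -0.0003, 0.0545]
orientation: [-0.002, 0.621, 0.784, 0.002]
wrist_force: [-0.4, 11.6, 3.4]
finger_gap: -0.0002
17.2 tool y clamp mm 6.26 Fy 11.33 [-0.4 11.6  3.4]
```

```bash
python3 -m creep '[[-0.0005,0,0,0,0,0],[-0.001,0,0,0,0,0],[-0.0015,0,0,0,0,0],[-0.002,0,0,0,0,0],[-0.0025,0,0,0,0,0],[-0.003,0,0,0,0,0],[-0.0035,0,0,0,0,0],[-0.004,0,0,0,0,0]]'; python3 st.py
python3 -m creep '[[-0.0002,0,0,0,0,0],[-0.0005,0,0,0,0,0],[-0.0007,0,0,0,0,0],[-0.001,0,0,0,0,0],[-0.0012,0,0,0,0,0],[-0.0015,0,0,0,0,0],[-0.0018,0,0,0,0,0],[-0.002,0,0,0,0,0]]'; python3 st.py; python3 chk.py side side5 | grep -E h105
python3 - <<'E'
from m import *
a=load("side5")[0][130:280,240:420]
cv2.imwrite("pics/z5.png",cv2.resize(a,(720,600),interpolation=cv2.INTER_CUBIC))
E
```

```text
clock: 18.0
tcp_pos: [0.6008, -0.004, 0.0545]
orientation: [-0.002, 0.62, 0.784, 0.003]
wrist_force: [-0.1, 13.6, 2.9]
finger_gap: -0.0002
18.0 tool y clamp mm 2.45 Fy 13.27 [-0.1 13.6  2.9]
clock: 18.8
tcp_pos: [0.6011, -0.0055, 0.0545]
orientation: [-0.002, 0.62, 0.784, 0.003]
wrist_force: [-0.4, 14.0, 2.4]
finger_gap: -0.0001
18.8 tool y clamp mm 0.98 Fy 13.76 [-0.4 14.   2.4]
h105 [227 260  78  45 485] [ 403.9 -230.2] [ 91.6 155.7] 65.8 0.1042 clamp [-251.3 -173. ]
h105 [407 216  43  32 481] [ 767.6 -290.8] [85.4 87.7] 39.9 0.1037 clamp [  89.1 -314.7]
h105 [281 174  38  27 438] [606.6 -17.3] [113.   49.7] 14.0 0.1055 clamp [ -5.4 -11.8]
h105 [305 193  47  32 385] [ 624.  -122.4] [ 87.  103.8] 50.4 0.1041 clamp [ -12.4 -118. ]
h105 [466   0  94  46 348] [1717.8  316.9] [ 25.3 411.1] 0.5 0.1038 clamp [1152.7   60.9]
```

View pics/z5.png

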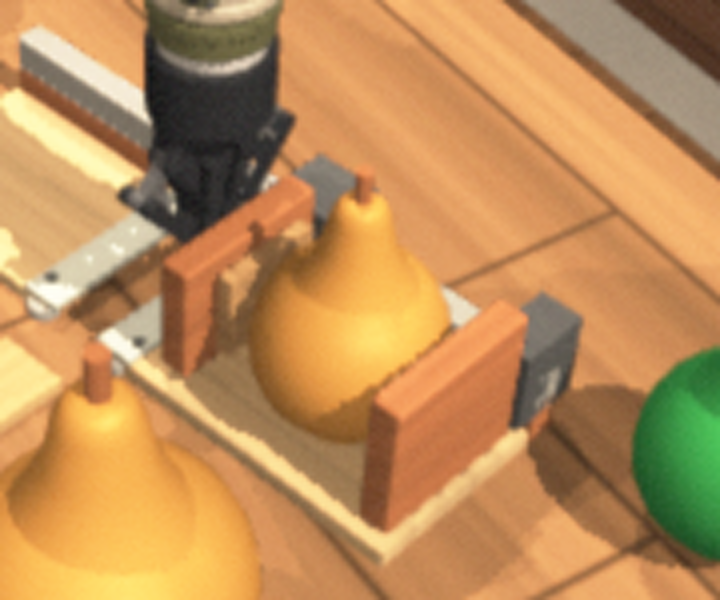

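```bash
python3 -m creep '[[-0.0002,0,0,0,0,0],[-0.0005,0,0,0,0,0],[-0.0007,0,0,0,0,0],[-0.001,0,0,0,0,0],[-0.0012,0,0,0,0,0],[-0.0015,0,0,0,0,0],[-0.0018,0,0,0,0,0],[-0.002,0,0,0,0,0]]'; python3 st.py
```

```text
clock: 19.65
tcp_pos: [0.6015, -0.007, 0.0545]
orientation: [-0.003, 0.62, 0.784, 0.003]
wrist_force: [-1.0, 14.9, 3.4]
finger_gap: -0.0001
19.65 tool y clamp mm -0.57 Fy 14.69 [-1.  14.9  3.4]
```

```bash
python3 -m creep '[[-0.0002,0,0,0,0,0],[-0.0005,0,0,0,0,0],[-0.0007,0,0,0,0,0],[-0.001,0,0,0,0,0],[-0.0012,0,0,0,0,0],[-0.0015,0,0,0,0,0],[-0.0018,0,0,0,0,0],[-0.002,0,0,0,0,0]]'; python3 st.py
for v in scene side; do python3 chk.py $v ${v}6 >/dev/null; done
cat > g.py <<'E'
from m import *
O=np.array([.6092,-.0046]); t=np.deg2rad(13.15); C=np.array([[np.cos(t),np.sin(t)],[-np.sin(t),np.cos(t)]])
for nm in sys.argv[1:]:
    im,d,p=load(nm); P=cloud(d,p); hsv=cv2.cvtColor(im,cv2.COLOR_BGR2HSV); 
    c=np.einsum('ij,...j->...i',C,P[...,:2]-O)*1e3; z=P[...,2]*1e3
    o=(d>0)&(hsv[...,0]>11)&(hsv[...,0]<25)&(hsv[...,1]>150)&(abs(c[...,0])<65)&(c[...,1]>-172)&(c[...,1]<-28)
    out=[]
    for lo,hi in [(95,105),(110,120),(125,135),(140,150),(155,165),(170,180)]:
        q=c[o&(z>lo)&(z<hi)]
        if len(q)>8:
            s=np.linalg.lstsq(np.c_[2*q,np.ones(len(q))],(q**2).sum(1),rcond=None)[0]; out.append((lo,len(q),s[0].round(1),s[1].round(1),np.sqrt(s[2]+s[:2]@s[:2]).round(1)))
    print(nm,"gourd (z,n,cx,cy,r)",out)
    u,v=px(p,np.r_[O,.2]); j=(d>0)&(abs(z-105)<4)&(c[...,0]<-28)&(c[...,0]>-75)&(c[...,1]>-60)&(c[...,1]<180)&(hsv[...,0]<11)
    q=c[j]; print("  jaw top y (x<-28)",len(q),q[:,1].mean().round(1),np.percentile(q[:,1],[3,97]).round(1))
    f=(d>0)&(abs(z-92)<4)&(c[...,1]>-180)&(c[...,1]<-160)&(abs(c[...,0])<60)
    q=c[f]; print("  fence",len(q),np.percentile(q[:,1],[3,50,97]).round(1))
    j=(d>0)&(z>84)&(z<97)&(c[...,0]<-5)&(c[...,0]>-45)&(c[...,1]>-70)&(c[...,1]<150)&((hsv[...,0]>=11)|(hsv[...,1]<150)); q=c[j]; print("  pad",len(q),np.percentile(q[:,1],[3,50,97]).round(1))
E
python3 g.py scene0 scene4 scene6 side0 side4 side5 side6
```

```text
clock: 20.45
tcp_pos: [0.6018, -0.0085, 0.0546]
orientation: [-0.003, 0.62, 0.785, 0.003]
wrist_force: [-1.2, 17.4, 3.9]
finger_gap: -0.0
20.45 tool y clamp mm -2.1 Fy 17.18 [-1.2 17.4  3.9]
scene0 gourd (z,n,cx,cy,r) [(95, 206, np.float64(-2.9), np.float64(-103.9), np.float64(52.0)), (110, 310, np.float64(-4.4), np.float64(-107.5), np.float64(42.1)), (125, 97, np.float64(-4.0), np.float64(-104.7), np.float64(28.4)), (140, 71, np.float64(-1.4), np.float64(-104.5), np.float64(20.8)), (155, 47, np.float64(-2.4), np.float64(-104.6), np.float64(17.6)), (170, 75, np.float64(-1.4), np.float64(-104.9), np.float64(11.4))]g.py:14: RuntimeWarning: Mean of empty slice.
  q=c[j]; print("  jaw top y (x<-28)",len(q),q[:,1].mean().round(1),np.percentile(q[:,1],[3,97]).round(1))
  ret = ret.dtype.type(ret / rcount)
Traceback (most recent call last):
  File "g.py", line 14, in <module>
    q=c[j]; print("  jaw top y (x<-28)",len(q),q[:,1].mean().round(1),np.percentile(q[:,1],[3,97]).round(1))
                                                                      ~~~~~~~~~~~~~^^^^^^^^^^^^^^^
IndexError: index -1 is out of bounds for axis 0 with size 0
```

```bash
sed -i 's/&(hsv\[...,0\]<11)$//; s/; print("  jaw/\n    if len(q): print("  jaw/; s/; print("  fence/\n    if len(q): print("  fence/; s/; print("  pad/\n    if len(q): print("  pad/' g.py; python3 st.py; python3 g.py scene0 scene4 scene6 side0 side4 side5 side6 | sed 's/np.float64//g'
```

```text
20.55 tool y clamp mm -2.11 Fy 17.04 [-1.  17.3  3.8]
scene0 gourd (z,n,cx,cy,r) [(95, 206, (-2.9), (-103.9), (52.0)), (110, 310, (-4.4), (-107.5), (42.1)), (125, 97, (-4.0), (-104.7), (28.4)), (140, 71, (-1.4), (-104.5), (20.8)), (155, 47, (-2.4), (-104.6), (17.6)), (170, 75, (-1.4), (-104.9), (11.4))]
  jaw top y (x<-28) 63 163.5 [153.7 174.9]
  fence 15 [-179.1 -169.8 -160.3]
  pad 24 [-55.7 134.5 142.7]
scene4 gourd (z,n,cx,cy,r) [(95, 226, (-2.3), (-104.8), (52.0)), (110, 295, (-4.2), (-108.4), (42.7)), (125, 95, (-2.0), (-104.7), (27.1)), (140, 66, (-2.6), (-104.6), (21.2)), (155, 43, (-2.2), (-104.5), (17.3)), (170, 77, (-1.6), (-104.6), (11.5))]
  jaw top y (x<-28) 50 1.6 [-6.6 13.2]
  fence 11 [-178.5 -169.9 -160.3]
  pad 21 [-56.1 -23.7  -6.1]
scene6 gourd (z,n,cx,cy,r) [(95, 306, (-7.9), (-101.0), (58.4)), (110, 302, (-3.7), (-114.0), (42.5)), (125, 99, (-3.2), (-109.8), (28.1)), (140, 72, (-2.7), (-110.1), (21.6)), (155, 46, (-2.3), (-110.0), (17.4)), (170, 67, (-0.5), (-110.3), (10.7))]
  jaw top y (x<-28) 46 -32.5 [-49.6 -19.8]
  fence 30 [-178.8 -166.1 -160.3]
  pad 25
[... 742 characters left out ...]
 (z,n,cx,cy,r) [(95, 306, (4.1), (-99.1), (61.5)), (110, 318, (-5.6), (-114.2), (38.9)), (125, 147, (-3.6), (-110.4), (26.7)), (140, 110, (-3.3), (-110.9), (20.9)), (155, 72, (-3.3), (-110.6), (17.0)), (170, 90, (-5.1), (-112.5), (10.1))]
  jaw top y (x<-28) 116 -23.9 [-34.2 -10.7]
  fence 9 [-178.9 -170.9 -160.3]
  pad 95 [-65.4 -48.6 -32.3]
side6 gourd (z,n,cx,cy,r) [(95, 308, (1.8), (-101.1), (59.2)), (110, 315, (-5.1), (-112.8), (38.8)), (125, 148, (-3.2), (-110.2), (27.2)), (140, 94, (-3.3), (-110.2), (20.9)), (155, 77, (-3.4), (-110.8), (17.0)), (170, 91, (-5.2), (-112.7), (9.8))]
  jaw top y (x<-28) 118 -27.2 [-38.  -13.4]
  fence 11 [-179.1 -174.6 -160.2]
  pad 85 [-68.5 -48.5 -35.4]
```

Gourd: its centre moved from -104.5 to -110.2 mm by the same amount at every height, so it's upright and against the fence. The jaw is at about -25. That gives a pad depth of about 5.6 mm by vision and 6–7 mm by force. I'll back off straight, then lift.

```bash
python3 -m creep '[[0.002,0,0,0,0,0],[0.005,0,0,0,0,0],[0.01,0,0,0,0,0],[0.02,0,0,0,0,0],[0.03,0,0,0,0,0],[0.045,0,0,0,0,0],[0.06,0,0,0,0,0],[0.07,0,0,0,0,0]]'
python3 -m creep '[[0,0,-0.02,0,0,0],[0,0,-0.05,0,0,0],[0,0,-0.08,0,0,0],[0,0,-0.11,0,0,0],[0,0,-0.14,0,0,0],[0,0,-0.16,0,0,0],[0,0,-0.18,0,0,0],[0,0,-0.18,0,0,0]]'
python3 st.py
for v in scene side; do python3 chk.py $v ${v}7 >/dev/null; done
python3 g.py scene7 side7 | sed 's/np.float64//g'
python3 - <<'E'
from m import *
a=load("side7")[0][80:400,140:480]; b=load("scene7")[0][120:290,80:460]
cv2.imwrite("pics/z7.png",np.hstack([cv2.resize(a,(400,376)),cv2.resize(b,(400,179)) if 0 else cv2.copyMakeBorder(cv2.resize(b,(400,179)),0,197,0,0,cv2.BORDER_CONSTANT)]))
E
```

```text
clock: 21.35
tcp_pos: [0.5859, 0.0562, 0.0543]
orientation: [-0.0, 0.621, 0.784, -0.0]
wrist_force: [-0.2, 0.5, -0.3]
finger_gap: -0.0002
clock: 22.15
tcp_pos: [0.588, 0.055, 0.2375]
orientation: [0.002, 0.622, 0.783, 0.002]
wrist_force: [0.4, 0.5, 0.0]
finger_gap: 0.0001
22.15 tool y clamp mm 62.89 Fy 0.35 [0.4 0.5 0. ]
scene7 gourd (z,n,cx,cy,r) [(95, 317, (-8.0), (-100.8), (58.8)), (110, 317, (-5.1), (-112.1), (43.2)), (125, 104, (-2.9), (-110.8), (28.0)), (140, 70, (-2.8), (-110.5), (21.7)), (155, 44, (-0.8), (-110.6), (16.4)), (170, 74, (-0.8), (-110.1), (10.9))]
  jaw top y (x<-28) 68 -28.0 [-44.5 -16.6]
  fence 26 [-178.9 -164.9 -160.2]
  pad 18 [-55.4 -45.6 -37.4]
side7 gourd (z,n,cx,cy,r) [(95, 326, (4.7), (-99.4), (61.7)), (110, 340, (-5.5), (-113.2), (39.0)), (125, 141, (-2.5), (-109.6), (27.5)), (140, 100, (-3.2), (-110.6), (20.9)), (155, 84, (-3.3), (-110.5), (17.0)), (170, 89, (-5.1), (-111.7), (10.1))]
  jaw top y (x<-28) 105 -28.4 [-37.8 -17.1]
  fence 5 [-177.6 -173.9 -161.8]
  pad 85 [-65.3 -49.1 -35.4]
```

View pics/z7.png

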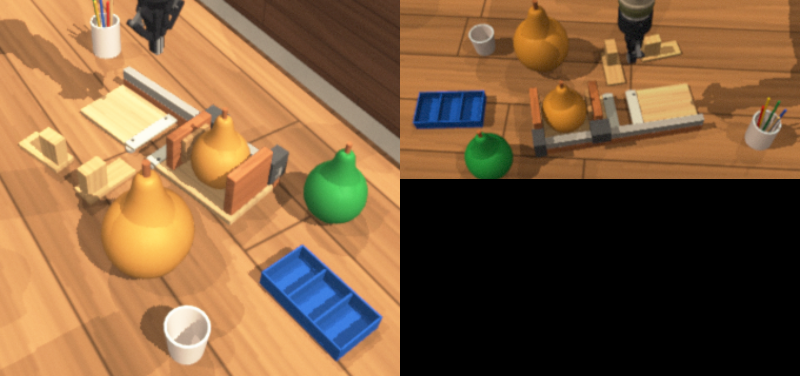

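Both views show the jaw holding the upright gourd at the fence and nothing else disturbed. One overhead wrist look will give a precise jaw position.

```bash
python3 -m creep '[[-0.015,0,-0.01,0,0,0],[-0.03,0,-0.02,0,0,0],[-0.045,0,-0.02,0,0,0],[-0.06,0,-0.02,0,0,0],[-0.075,0,-0.02,0,0,0],[-0.09,0,-0.02,0,0,0],[-0.1,0,-0.02,0,0,0],[-0.1,0,-0.02,0,0,0]]'
python3 chk.py wrist w8 | grep h105; python3 g.py w8| sed 's/np.float64//g'
python3 - <<'E'
from m import *
im,d,p=load("w8"); P=cloud(d,p); O=np.array([.6092,-.0046]); t=np.deg2rad(13.15); C=np.array([[np.cos(t),np.sin(t)],[-np.sin(t),np.cos(t)]])
c=np.einsum('ij,...j->...i',C,P[...,:2]-O)*1e3; z=P[...,2]*1e3
for nm,zl,zh,xl,xh in [("plate top",102,108,-55,45),("pad top",88,96,-38,-20),("pad top",88,96,12,25)]:
    q=c[(d>0)&(z>zl)&(z<zh)&(c[...,0]>xl)&(c[...,0]<xh)&(c[...,1]>-56)&(c[...,1]<0)]
    if len(q): print(nm,len(q),np.percentile(q[:,1],[1,5,50,95,99]).round(1))
E
```

```text
clock: 23.05
tcp_pos: [0.6094, -0.0447, 0.2539]
orientation: [-0.0, 0.623, 0.783, -0.0]
wrist_force: [-0.2, -0.1, -0.5]
finger_gap: 0.0002
h105 [ 219  161  134   28 3538] [610.5 -31.8] [110.   22.5] 13.2 0.1052 clamp [ -4.9 -26.8]
h105 [ 229  209  120   95 2270] [ 630.5 -103.2] [107.9  88.1] 9.8 0.1045 clamp [  -1.7 -100.9]
h105 [   0  223  133  136 2224] [ 452.9 -169.8] [ 69.3 151.7] 41.7 0.1045 clamp [-189.8 -125.3]
h105 [256 190  53  12 205] [611.8 -50.5] [44.7  9.9] 13.0 0.0984 clamp [ -8.  -45.3]
w8 gourd (z,n,cx,cy,r) [(95, 1911, (-3.8), (-87.6), (46.3)), (110, 2490, (-1.8), (-110.3), (39.7)), (125, 650, (-2.3), (-110.1), (27.7)), (140, 44, (4.4), (-105.7), (16.1))]
  jaw top y (x<-28) 985 -26.1 [-36.9 -16.3]
  fence 23 [-172.3 -171.5 -169.4]
  pad 596 [-69.  -56.2 -15.7]
plate top 3162 [-37.4 -36.1 -25.9 -16.5 -15.7]
pad top 60 [-46.5 -41.2 -16.1 -15.7 -15.7]
pad top 51 [-56.  -55.6 -40.5 -15.6 -15.5]
```

```bash
python3 -c "
from workcell import env; print(env.hand_in()); s=env.get_state(); print(s['clock'])"
```

```text
the job is handed in; nothing more can be done
None
the job is handed in; nothing more can be done
```

The gourd is held in the clamp against the fence, and I handed the job in at about 23 s of the 67 s allowed.

**Stop block:** I pulled it about 164 mm straight out of the slot and left it standing on the table. Its foot ends about 35 mm clear of the clamp.

**Jaw and gourd:** I pushed the jaw's outer face until the gourd met the fence. In the last views the jaw is at y = -26.8 mm. The gourd stands upright, its centre moved 5.7 mm, about the gap it had to the fence.

**Pad depth:** The estimates differ slightly.
- The position at the end of the push gave about 5.6 mm.
- The push force, less the jaw's drag, gave about 7 mm.
- The final overhead view gave 6.3 to 7.4 mm.

So it is about half of the 12 mm, possibly a little over.

**Slip:** On my first approach behind the jaw, the gripper's knuckles brushed its top edge. That moved the jaw about 3 mm in the closing direction, before the real push. The highest force I read was about 19 N, taken at the end of that move. I then turned the tool a quarter turn and pushed cleanly.

**Bystanders:** The cup, tool case and pencil pot looked unmoved in the last pictures. At hand-in the gripper was about 55 mm above the gourd and touching nothing.

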